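# Reverse the ratchet and back out the captive bolt

### The job

The ratchet spanner on the green bearing unit is set to tighten. Flip its red direction lever fully over to the loosening side, gently, then swing the handle by its blue post the loosening way (anticlockwise seen from above) until the brass bolt comes up against its stop, and lean on it there firmly for about half a second, with about 15 to 20 N at the post and never over 25 N. Then let go, leaving the lever on the loosening side, the bolt backed out and everything else on the bench where it is.

Things in the scene. Friction and masses are not known exactly. Their poses are not given: they have to be found in the camera images.
- unit: Green cast bearing unit, too heavy to move, foot plate 170 x 130 x 16 mm. Origin: underside, exactly below the vertical axis of the bolt and ratchet; z up, x the direction the ratchet handle points at ratchet angle 0. Origin at bench height.
- bolt: Brass 36 mm hex bolt with a white mark, and its toothed wheel (18 teeth, 34 mm radius). Origin on its axis, 60 mm above the bench; head top 89 mm. Turned anticlockwise (loosened) it meets its stop when its x lines up with the unit's x; it starts 0.6 to 0.95 rad clockwise of that. The stop yields slightly. Friction 0.9 Nm. Up to 0.35 rad of swing may be free before the pawl catches a tooth.
- ratchet: Steel ratchet spanner fitted on the bolt. Origin on the bolt axis, 60 mm above the bench; x along the handle, outwards; y to the loosening side. Bar 24 mm wide, 60 to 190 mm from the axis, top 74 mm above the bench. Starts 0.5 to 0.9 rad clockwise of the unit's x; swings to 1.7 either way; drag 0.5 Nm. With the lever to loosen it takes the bolt along anticlockwise and clicks back clockwise.
- grip_post (a point): Point on the axis of the upright blue post near the handle's end, 105 mm above the bench, 170 mm from the bolt axis. Post 26 mm in diameter, from 74 to 130 mm above the bench. Clicking free takes about 3 N here, turning the bolt about 9 N; from the stop on it rises steeply, by a few newtons per mm of further push.
- dir_lever: Red direction lever on top of the ratchet head. Origin on its vertical pivot, in the ratchet frame at x = 55, y = 0, z = 20 mm (80 mm above the bench); its x axis points along the lever, outwards. It swings 0.45 rad (26 degrees) either way from the handle's line between two stops: negative = clockwise = tighten (where it starts, at -0.45 to -0.36), positive = anticlockwise = loosen. It stays where it is left; 3 to 5 N at its tab moves it.
- lever_tip (a point): Point in the middle of the red upright tab at the lever's end, 35 mm from its pivot, 100 mm above the bench. Tab 10 x 10 mm, its top 109 mm above the bench, its foot about 80 mm; the handle bar's top is 6 mm below the lever.
- pawl_loosen: Small brass loosening pawl under the steel strap beside the toothed wheel; a spring presses it into the teeth unless the lever stands to tighten. It carries the load from handle to bolt. Origin on its pivot, ratchet frame x = 55, y = 0, z = 0 mm. Its load on the wheel is about 30 N while the bolt turns and 5.4 N more for each further newton at the post: 12 N at the post is about 50 N, 15 N 67, 20 N 95 and 25 N 123 N.
- bin_fittings: Small black bin of brass fittings, 150 x 110 x 75 mm; a bystander, leave alone. Origin at the centre of its underside.
- bin_pins: Small black bin of steel pins, 150 x 110 x 75 mm; a bystander, leave alone. Origin at the centre of its underside.
- spare_bolt: Spare brass hex bolt standing on its head, 36 mm hex, 66 mm tall; a bystander, leave alone. Origin at the centre of its underside.
- bearing_ring: Steel bearing ring lying flat, 62 mm across, 16 mm high; a bystander, leave alone. Origin at the centre of its underside.
- socket: Steel socket standing, 38 mm across, 42 mm high; a bystander, leave alone. Origin at the centre of its underside.
- open_spanner: Steel open-end spanner lying flat, 200 mm long; a bystander, leave alone. Origin at the centre of its underside.
- carton: Cardboard carton 80 x 100 x 45 mm; a bystander, leave alone. Origin at the centre of its underside.
- grease_jar: Grease jar with yellow cap, 56 mm across, 70 mm high; a bystander, leave alone. Origin at the centre of its underside.

How it is judged:
On the way, in this order (a step that is already met when the one before it is completed fails the run):
1. the lever stands fully on the loosening side: the middle of its tab at least 12.5 mm to the loosening side of the handle's line (its stop is at 15.2 mm) (y of lever_tip in the frame of ratchet above 0.0125 m), for 0.2 s.
2. the bolt is against its stop (within 0.07 rad) and is leaned on there: pawl load over 50 N (about 12 N at the post) for 0.3 s (angle between the x axis of bolt and the x axis of unit, either way round below 0.07 rad and contact force between pawl_loosen and bolt above 50 N), for 0.3 s.
At the end, for the whole second after the job is handed in: the bolt within 0.08 rad of its stop, the lever's tab still at least 10 mm to the loosening side of the handle's line, the ratchet at rest (under 0.1 rad/s) (angle between the x axis of bolt and the x axis of unit, either way round below 0.08 rad and y of lever_tip in the frame of ratchet above 0.01 m and angular speed of ratchet below 0.1 rad/s); the robot touches nothing.
It fails at once if the lever pushed with more than 15 N (contact force between dir_lever and the fingers above 15 N or contact force between dir_lever and the arm above 15 N).
It fails at once if the ratchet overloaded: pawl load over 125 N (about 25 N at the post) (contact force between pawl_loosen and bolt above 125 N).
It fails at once if the bolt screwed tighter, to more than 1.05 rad from its stop (angle between the x axis of bolt and the x axis of unit, either way round above 1.05 rad).
It fails at once if a bystander moved by more than 30 mm (distance of any of bin_fittings, bin_pins, spare_bolt, bearing_ring, socket, open_spanner, carton, grease_jar from where it was at the start of the episode above 0.03 m).
It also fails if it takes over 70 s, if anything falls off the work surface, if the arm or the gripper's body presses on something with over 40 N, if the wrist force passes 120 N, or if a joint passes its speed limit or range.

### The arm

A 6-joint arm with a two-finger parallel gripper is mounted at the origin on the work surface. World frame = base frame: x ahead of the robot, y to its left, z up, the work surface at z = 0. Lengths are in m, angles in rad, forces in N, time in s.
With the tool pointing down it reaches from about 0.325 to 1 m from the base axis. Payload 5.1 kg.
Tool frame: the origin (TCP) lies midway between the tips of the shut fingers; the grasp point (between the pads) lies 19 mm behind it (robot.grasp_offset is the distance from the TCP to the grasp point, in m); z points along the fingers, y is the direction in which the jaws open and shut (so a half turn about z gives the same grasp; the last joint's range is limited). The gripper opens to 85 mm and grips with 20 to 120 N. Pads are 22 mm wide; open, the fingers measure 114 mm over their backs; the gripper's body (76 mm by 85 mm) begins 54 mm behind the grasp point. The pads swing forward as they close: fully open they stand 13 mm farther back than shut.
Start: joints at [-1.214, 0.124, 1.65, -0, 1.367, -0.083], TCP at [0.277, -0.588, 0.231] pointing down, gripper open.
Joint ranges: [-2.61, 2.61], [-1.02, 2.33], [0.03, 2.71], [-1.35, 4.49], [0.32, 2.68], [-2.91, 2.91]. Speed limits (rad/s): [2.57, 2.57, 3.14, 3.14, 3.14, 3.14].

### API

Orientations are given as a unit quaternion [x, y, z, w].
In Python, from bench import robot, vision, masks_of, spot_point gives the robot as it stands.
- The arm moves only by the tool arm_command, never from a script. Its argument "rows" is text: rows parted by semicolons, each of 7 numbers parted by spaces: the shift along the tool's x, y, z in m, then the turn, a rotation vector about the tool's x, y, z in degrees, then the gripper's target within -1 to 1 (fully open at 1, half-way at 0, shut at -1). In form: dx dy dz ax ay az claw; .... A call has 1 to 12 rows; each row is the pose to reach, as a shift and turn from the pose commanded when the call began, along the tool's axes at that moment; what a row does not reach only later rows make up. A row lasts 1/8 s, in which the tool goes at most 62.5 mm and 10.7 degrees, less where a joint would pass 70% of its speed; a pose out of reach is approached as far as the arm can. A call with a gripper value outside its range is refused whole. The fingers move at their own pace and stop on an object; "newtons" is the grip in N (left out, the last holds). Time passes only in rows, so rows that repeat a pose let the fingers close. It gives the time, the measured TCP pose, the force and the opening at its end, in the units of the state.
- robot.state(): the state, without advancing time (a new reading comes with each control period).
- vision.capture(name): name is "scene" or "top" or "wrist"; returns a dict with "img" (480x640x3 uint8, red, green, blue), "z_map" (480x640 float32, m along the optical axis (not along the pixel's ray), 0 where there is no reading), "fx", "fy", "cx", "cy" (pixels), "rvec" (rotation vector, rad) and "tvec" (3), from world to camera coordinates, as OpenCV has them. Camera axes: x right, y down, z forward; pixel columns grow to the right and rows downward; lengths in m; the calibration is good to about 2 mm. A picture is of the moment at which its call begins.
- robot.finish_job(): hands the job in, once; it reports no verdict.
Trained networks look in the newest picture that a camera, given by its name, has taken for a name from the list of things; names that differ only in an ending like _2 or _b are one class to them, and where a whole thing is asked for, a point or a joint stands for the part that bears it (a point fixed in the world has none). Each returns a list of dicts, best first, with "p" (0 to 1); they miss things now and then, are a little off and sometimes report something else, mostly with a low value. They report only what shows in the picture. A call takes as long as a camera call.
- masks_of(camera, query): "pixels" (480x640 bool, what is visible of it) and "bbox" ([left, top, width, height] in pixels, round what is visible of it).
- spot_point(camera, query): "centre" ([column, row] in pixels: a listed point, or the origin of a listed thing).
The state is a dict: "clock": time; "qpos": joint angles; "qd": joint speeds; "tau": joint torques, N m; "tool_pos": TCP position; "orientation": TCP orientation; "ft_force": force on the tool from outside, world axes, zero at the start; "torque": the same for the moment, N m; "gripper_width": finger opening in m.
Only numpy, scipy, OpenCV 4.12 (cv2) and the standard library are available. Lean on these libraries where they do the work, as an engineer would, in place of code of your own. Each camera call takes 0.05 s, during which the arm holds its last target. There are 200 camera calls.

## Working session

There is one attempt and no reset: what is moved stays moved. The work goes in short steps, Python scripts to look and compute and a tool call to move; the robot and the scene stay as the last step left them, time stands still between calls to the robot, and variables do not carry over. Pictures are saved under pics/ and viewed, about 8 in all and at most 12, crops included, and the job is handed in when it is done.

Besides the shell and the picture viewer there is one more tool, called after "Emit:" by a JSON object that holds its "method" and its "body", one argument or row to a line. arm_command: Moves the arm, as the interface text tells. Its arguments: {"type":"object","properties":{"rows":{"type":"string"},"newtons":{"type":"number"}},"required":["rows"]}

```bash
mkdir -p pics; cat > h.py <<'E'
import numpy as np,cv2
from bench import robot,vision,masks_of,spot_point
from scipy.spatial.transform import Rotation as R
def cam(n):
    c=vision.capture(n); c['R']=cv2.Rodrigues(np.array(c['rvec'],float))[0]; c['t']=np.array(c['tvec'],float).ravel(); return c
def atz(c,px,z):
    d=c['R'].T@np.array([(px[0]-c['cx'])/c['fx'],(px[1]-c['cy'])/c['fy'],1]); o=-c['R'].T@c['t']
    return o+d*(z-o[2])/d[2]
def save(c,n): cv2.imwrite('pics/'+n,c['img'][:,:,::-1])
def cloud(c,m):
    v,u=np.nonzero(m&(c['z_map']>0)); z=c['z_map'][v,u]
    p=np.stack([(u-c['cx'])/c['fx']*z,(v-c['cy'])/c['fy']*z,z],1)
    return (p-c['t'])@c['R']
Z=dict(unit=0,bolt=.06,ratchet=.06,grip_post=.105,dir_lever=.08,lever_tip=.1)
def pts(n):
    for k,z in Z.items():
        s=spot_point(n,k)[:1]
        if s: print(n,k,np.round(s[0]['centre'],1),round(s[0]['p'],2),np.round(atz(C,s[0]['centre'],z),4))
E
python3 - <<'E'
import h
from h import *
for n in ['top','scene']:
    h.C=cam(n); save(h.C,n+'.png'); h.pts(n)
    print(-h.C['R'].T@h.C['t'])
print(robot.state())
E
```

```text
top unit [293.9 279.9] 0.8 [0.4662 0.0942 0.    ]
top bolt [297.3 277.4] 0.81 [0.4672 0.0811 0.06  ]
top ratchet [297.7 280. ] 0.7 [0.4611 0.0801 0.06  ]
top grip_post [323.2 211. ] 0.86 [0.618  0.0198 0.105 ]
top dir_lever [306.9 258.5] 0.48 [0.5098 0.0578 0.08  ]
top lever_tip [313.6 247.4] 0.66 [0.5332 0.0414 0.1   ]
[ 0.35615611 -0.01882284  1.32776974]
scene unit [379.6 256.5] 0.58 [0.4634 0.0799 0.    ]
scene bolt [382.2 236.4] 0.69 [0.4615 0.0794 0.06  ]
scene ratchet [382.6 238.8] 0.68 [0.4644 0.0852 0.06  ]
scene grip_post [293.6 237.1] 0.66 [0.6329 0.0308 0.105 ]
scene dir_lever [313.1 349. ] 0.66 [0.712  0.2493 0.08  ]
scene lever_tip [337.2 225.8] 0.54 [0.5441 0.0423 0.1   ]
[0.96978418 0.74160128 0.97159166]
{'clock': 0.7, 'qpos': array([-1.21358273e+00,  1.23723311e-01,  1.65027101e+00,  1.10842261e-05,
        1.36752203e+00, -8.25838737e-02]), 'qd': array([ 5.13577912e-04, -7.11474069e-05,  6.39964920e-04,  2.08992648e-04,
        1.83357603e-03,  5.15741825e-04]), 'tau': array([-1.00211198e-04, -4.23454678e+01, -3.65659404e+01, -1.67557887e-04,
        5.96677128e-04, -4.71784062e-06]), 'tool_pos': array([ 0.27672553, -0.58814616,  0.23138905]), 'orientation': array([9.75919786e-01, 2.18129708e-01, 1.05995488e-05, 3.70513544e-05]), 'ft_force': array([ 0.10196323, -0.00289565, -0.04022804]), 'torque': array([-0.00061808,  0.01769654, -0.05211147]), 'gripper_width': 0.0851925159661208}
```

```bash
python3 - <<'E'
import cv2
a=cv2.imread('pics/top.png')[150:350,190:430]; b=cv2.imread('pics/scene.png')
cv2.imwrite('pics/topc.png',cv2.resize(a,None,fx=3.3,fy=3,interpolation=cv2.INTER_CUBIC))
E
```

```text
(no output)
```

View pics/topc.png

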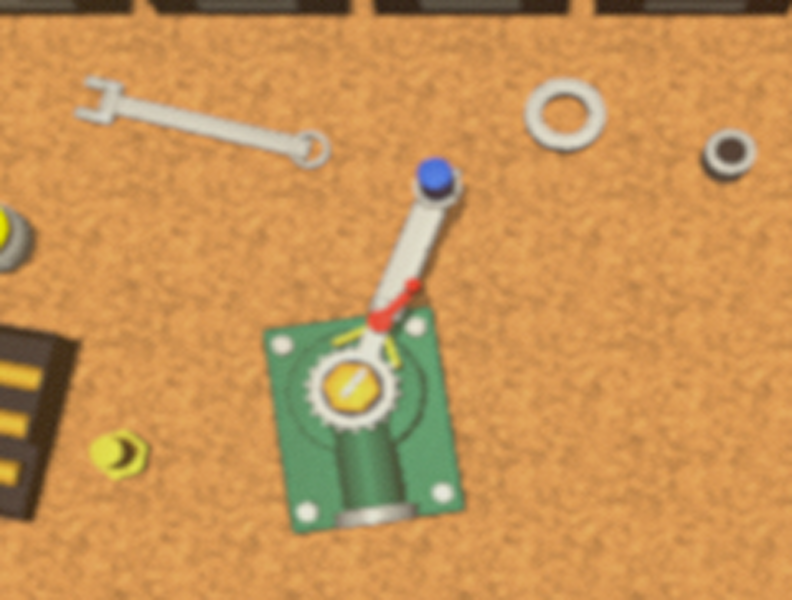

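View pics/scene.png

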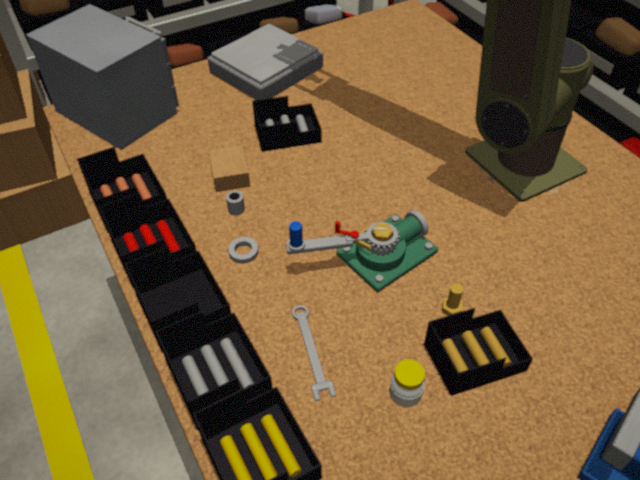

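The top view shows the post at crop (437,180), the lever tab at (413,287) on the clockwise side, and the bolt at (350,388). The scene view agrees. The handle's yaw is about -0.38 rad and the unit's about +0.15. I'll move above it and look with the wrist camera.

Emit:
{"method": "arm_command", "body": {
  "rows": "0.045 -0.044 -0.06 0 0 -5 -1; 0.09 -0.088 -0.07 0 0 -10 -1; 0.135 -0.131 -0.07 0 0 -15 -1; 0.18 -0.175 -0.07 0 0 -20 -1; 0.226 -0.219 -0.07 0 0 -25 -1; 0.27 -0.262 -0.07 0 0 -30 -1; 0.316 -0.306 -0.07 0 0 -35 -1; 0.36 -0.35 -0.07 0 0 -40 -1; 0.407 -0.393 -0.07 0 0 -43 -1; 0.452 -0.437 -0.07 0 0 -43 -1; 0.452 -0.437 -0.07 0 0 -43 -1; 0.452 -0.437 -0.07 0 0 -43 -1"
}}

```text
clock: 2.2
tool_pos: [0.4999, 0.0012, 0.3013]
orientation: [0.827, 0.562, -0.0, -0.0]
ft_force: [-0.1, -0.1, -0.3]
gripper_width: -0.0
```

```bash
python3 - <<'E'
import h
from h import *
h.C=cam('wrist'); save(h.C,'w1.png'); h.pts('wrist'); print(-h.C['R'].T@h.C['t'])
s=robot.state();print(s['clock'],s['tool_pos'],R.from_quat(s['orientation']).as_matrix().round(3),s['ft_force'])
E
```

```text
wrist bolt [266.9 138.2] 0.62 [0.4675 0.0824 0.06  ]
wrist ratchet [165.8   1.1] 0.53 [0.4298 0.2333 0.06  ]
wrist grip_post [438.2 135.5] 0.58 [0.6242 0.0243 0.105 ]
wrist dir_lever [317.6 138.5] 0.82 [0.5179 0.0627 0.08  ]
wrist lever_tip [348.4 156.3] 0.98 [0.5398 0.0368 0.1   ]
[0.52757138 0.06931462 0.44414497]
2.55 [ 0.4994733  -0.00125537  0.30142526] [[ 0.373  0.928  0.   ]
 [ 0.928 -0.373 -0.   ]
 [ 0.     0.    -1.   ]] [ 0.02285114 -0.78961978 -0.13256878]
```

View pics/w1.png

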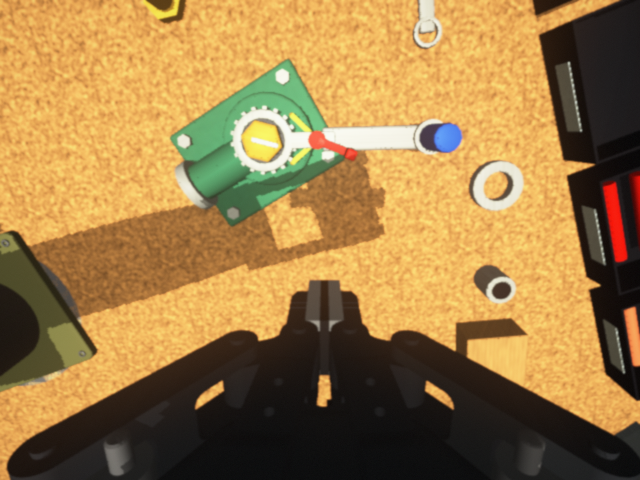

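The wrist view is clear: tab (352,155), pivot (318,139), post (447,137), bolt (264,141). Next I'll descend on the clockwise side of the tab.

Emit:
{"method": "arm_command", "body": {
  "rows": "0.01 0.012 0.05 0 0 0 -1; 0.018 0.025 0.1 0 0 0 -1; 0.018 0.025 0.15 0 0 0 -1; 0.018 0.025 0.185 0 0 0 -1; 0.018 0.025 0.208 0 0 0 -1; 0.018 0.025 0.208 0 0 0 -1; 0.018 0.025 0.208 0 0 0 -1"
}}

```text
clock: 3.42
tool_pos: [0.5304, 0.0067, 0.0946]
orientation: [0.828, 0.56, 0.001, 0.001]
ft_force: [-0.6, -0.7, 0.7]
gripper_width: 0.0003
```

```bash
python3 - <<'E'
import h
from h import *
h.C=cam('wrist'); save(h.C,'w2.png'); h.pts('wrist')
s=robot.state();print(s['clock'],s['tool_pos'],s['ft_force'])
E
```

```text
wrist unit [192.1 169. ] 0.84 [0.4667 0.0834 0.    ]
wrist bolt [151.6 186.4] 0.69 [0.4665 0.0811 0.06  ]
wrist grip_post [536.5 194.9] 0.85 [0.6247 0.0218 0.105 ]
wrist dir_lever [250.1 190.6] 0.64 [0.5172 0.0621 0.08  ]
wrist lever_tip [320.6 231. ] 0.56 [0.5421 0.0379 0.1   ]
3.775 [0.52995007 0.00711288 0.09409034] [ 1.16712487 -0.17253614  0.07580245]
```

View pics/w2.png

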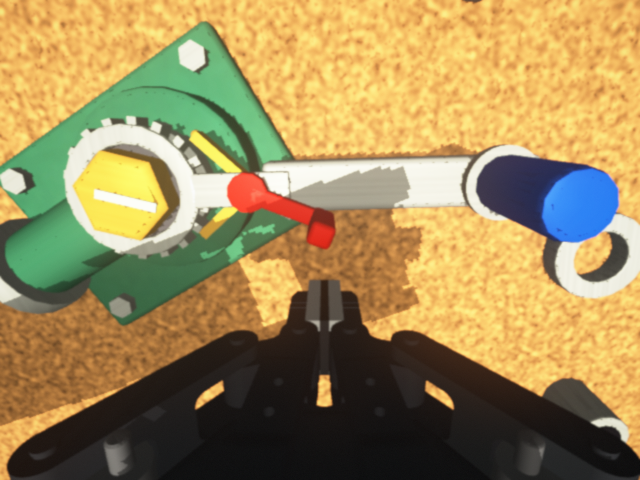

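The tab (320,228) lies dead ahead of the fingertips (325,290). I'll push along tool +x slowly.

Emit:
{"method": "arm_command", "body": {
  "rows": "0.005 0 0 0 0 0 -1; 0.01 0 0 0 0 0 -1; 0.0125 0 0 0 0 0 -1; 0.015 0 0 0 0 0 -1; 0.0175 0 0 0 0 0 -1; 0.02 0 0 0 0 0 -1; 0.0225 0 0 0 0 0 -1; 0.025 0 0 0 0 0 -1; 0.0275 0 0 0 0 0 -1; 0.03 0 0 0 0 0 -1"
}}

```text
clock: 5.03
tool_pos: [0.5413, 0.0346, 0.0938]
orientation: [0.828, 0.561, 0.0, 0.001]
ft_force: [1.7, -3.6, 2.2]
gripper_width: 0.0002
```

```bash
python3 - <<'E'
import h
from h import *
h.C=cam('wrist'); save(h.C,'w3.png'); h.pts('wrist')
for i in range(3):
    s=robot.state();print(s['clock'],s['tool_pos'],s['ft_force'],s['ft_force']@[.373,.928,0])
    if i<2: vision.capture('wrist')
E
```

```text
wrist unit [196.3 211.7] 0.9 [0.4667 0.0842 0.    ]
wrist grip_post [525.8 267.2] 0.9 [0.625  0.0224 0.105 ]
wrist dir_lever [253.8 255.2] 0.81 [0.5167 0.0614 0.08  ]
wrist lever_tip [328.4 271. ] 0.68 [0.5496 0.0486 0.1   ]
5.375 [0.54039091 0.03524938 0.09319008] [-0.74148004 -1.62411228  1.92560166] -1.7837482472857666
5.425 [0.54039246 0.03527651 0.09319502] [ 0.10554617 -1.95726428  0.58106812] -1.7769725260497813
5.475 [0.54041314 0.03525731 0.093184  ] [-0.33613813 -0.99381186  2.4281155 ] -1.047636926189613
```

Emit:
{"method": "arm_command", "body": {
  "rows": "0.002 0 0 0 0 0 -1; 0.004 0 0 0 0 0 -1; 0.006 0 0 0 0 0 -1; 0.008 0 0 0 0 0 -1; 0.01 0 0 0 0 0 -1; 0.0115 0 0 0 0 0 -1; 0.013 0 0 0 0 0 -1; 0.014 0 0 0 0 0 -1; 0.015 0 0 0 0 0 -1"
}}

```text
clock: 6.6
tool_pos: [0.5451, 0.0489, 0.0929]
orientation: [0.828, 0.561, -0.001, -0.001]
ft_force: [-5.1, -4.1, 2.5]
gripper_width: -0.0002
```

```bash
cat >> h.py <<'E'
def ry():
    g=lambda k:atz(C,spot_point('wrist',k)[0]['centre'],Z[k])[:2]
    b=np.array([.467,.0815]);p=g('grip_post')-b;t=g('lever_tip')-b
    a=np.arctan2(p[1],p[0]); print('yaw',a,'len',np.hypot(*p),'tip y',-np.sin(a)*t[0]+np.cos(a)*t[1],'x',np.cos(a)*t[0]+np.sin(a)*t[1])
    s=robot.state();print(s['clock'],s['tool_pos'],s['ft_force'])
E
python3 - <<'E'
import h
from h import *
h.C=cam('wrist'); save(h.C,'w4.png'); h.pts('wrist');h.ry()
E
```

```text
wrist unit [201.1 235.4] 0.62 [0.4654 0.0821 0.    ]
wrist bolt [163.5 267.6] 0.73 [0.4655 0.0823 0.06  ]
wrist grip_post [526.8 301.5] 0.75 [0.6254 0.0223 0.105 ]
wrist dir_lever [256.1 280.6] 0.95 [0.5162 0.0636 0.08  ]
wrist lever_tip [321.7 267.8] 0.71 [0.5514 0.0657 0.1   ]
yaw -0.35776912429146557 len 0.16912951311631622 tip y 0.014726144749131878 x 0.08463970850713866
7.05 [0.54506757 0.04899678 0.09293958] [-4.47909785 -3.61303141  2.79747885]
```

Emit:
{"method": "arm_command", "body": {
  "rows": "0.001 0 0 0 0 0 -1; 0.002 0 0 0 0 0 -1; 0.002 0 0 0 0 0 -1; 0.002 0 0 0 0 0 -1"
}}

```text
clock: 7.55
tool_pos: [0.5455, 0.0507, 0.0929]
orientation: [0.828, 0.561, -0.002, -0.001]
ft_force: [-5.9, -5.1, 3.4]
gripper_width: 0.0
```

```bash
python3 - <<'E'
import h
from h import *
h.C=cam('wrist'); save(h.C,'w5.png'); h.ry()
E
```

```text
Traceback (most recent call last):
  File "h.py", line 21, in ry
    b=np.array([.467,.0815]);p=g('grip_post')-b;t=g('lever_tip')-b
                               ~^^^^^^^^^^^^^
  File "h.py", line 20, in <lambda>
    g=lambda k:atz(C,spot_point('wrist',k)[0]['centre'],Z[k])[:2]
                     ~~~~~~~~~~~~~~~~~~~~~^^^
IndexError: list index out of range
```

View pics/w5.png

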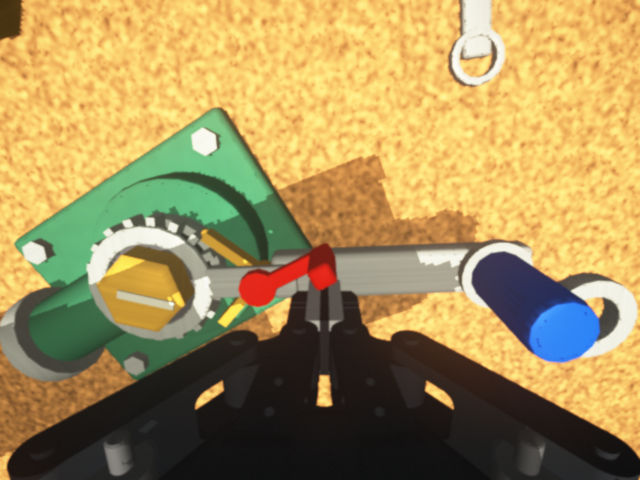

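The lever now points to the loosening side at mirror angle: pivot (256,288), tab (321,267). The push force is about 8 N, so it's on its stop. I'll back off and go round to the clockwise side of the post.

Emit:
{"method": "arm_command", "body": {
  "rows": "-0.015 0 0 0 0 0 -1; -0.042 0 -0.004 0 0 0 -1; -0.042 0.04 -0.004 0 0 0 -1; -0.042 0.083 -0.004 0 0 0 -1; -0.042 0.083 -0.004 0 0 0 -1; -0.042 0.083 -0.004 0 0 0 -1"
}}

```text
clock: 8.4
tool_pos: [0.6079, -0.0189, 0.0969]
orientation: [0.828, 0.56, -0.0, -0.001]
ft_force: [-0.3, 0.8, 0.2]
gripper_width: -0.0
```

```bash
python3 - <<'E'
import h
from h import *
h.C=cam('wrist'); save(h.C,'w6.png'); h.pts('wrist');h.ry()
s=robot.state();M=R.from_quat(s['orientation']).as_matrix();print(M.round(3))
p=atz(h.C,spot_point('wrist','grip_post')[0]['centre'],.105);print(M.T@(p-s['tool_pos']))
E
```

```text
wrist unit [ 76.9 176.6] 0.87 [0.4674 0.0827 0.    ]
wrist bolt [ 76.3 179. ] 0.63 [0.5086 0.0734 0.06  ]
wrist ratchet [470.9 254.2] 0.53 [ 0.6857 -0.0416  0.06  ]
wrist grip_post [325.3 198.2] 0.87 [0.6266 0.0248 0.105 ]
wrist dir_lever [ 72.6 197.1] 0.72 [0.5165 0.0642 0.08  ]
wrist lever_tip [109.7 167.5] 0.84 [0.5517 0.0669 0.1   ]
yaw -0.34158787610064245 len 0.1693419114670484 tip y 0.014634867329555466 x 0.08472898870896253
8.85 [ 0.60830054 -0.01884859  0.09751931] [ 0.64801834  0.82690641 -0.92515325]
[[ 0.371  0.929  0.   ]
 [ 0.929 -0.371 -0.   ]
 [ 0.     0.    -1.   ]]
[ 0.04728298  0.0007671  -0.00747599]
```

View pics/w6.png

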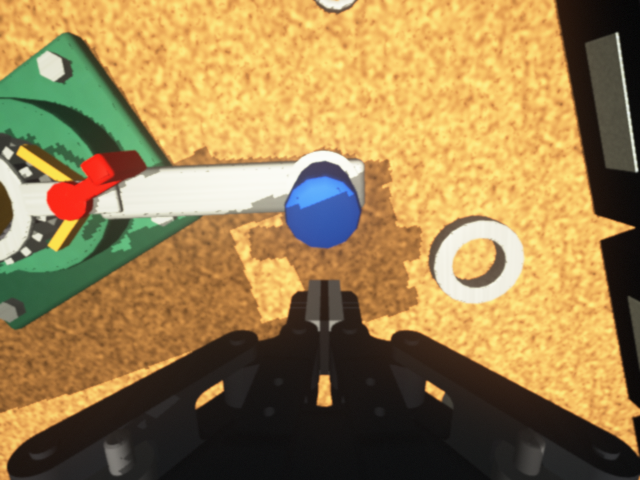

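Aligned with the post (323,205), and the lever is still over (tip y about 14.6 mm). Next I'll compute the arc rows.

```bash
cat > arc.py <<'E'
import numpy as np,sys
cx,cy=float(sys.argv[1]),float(sys.argv[2])
for f in map(float,sys.argv[3:]):
    s,c=np.sin(np.radians(f)),np.cos(np.radians(f))
    print(f"{cx+.17*s-.024*c:.4f} {cy+.17*c+.024*s:.4f} 0 0 0 {-f:.1f} -1; ",end='')
print()
E
python3 arc.py .0405 -.168 0 2 4 6 8 10 12 14 16 18 20 22
python3 arc.py .024 -.17 .25 .5 1 1.5 2 3 4 5 6 8 10 12 14 16
```

```text
0.0165 0.0020 0 0 0 -0.0 -1; 0.0224 0.0027 0 0 0 -2.0 -1; 0.0284 0.0033 0 0 0 -4.0 -1; 0.0344 0.0036 0 0 0 -6.0 -1; 0.0404 0.0037 0 0 0 -8.0 -1; 0.0464 0.0036 0 0 0 -10.0 -1; 0.0524 0.0033 0 0 0 -12.0 -1; 0.0583 0.0028 0 0 0 -14.0 -1; 0.0643 0.0020 0 0 0 -16.0 -1; 0.0702 0.0011 0 0 0 -18.0 -1; 0.0761 -0.0000 0 0 0 -20.0 -1; 0.0819 -0.0014 0 0 0 -22.0 -1; 
0.0007 0.0001 0 0 0 -0.2 -1; 0.0015 0.0002 0 0 0 -0.5 -1; 0.0030 0.0004 0 0 0 -1.0 -1; 0.0045 0.0006 0 0 0 -1.5 -1; 0.0059 0.0007 0 0 0 -2.0 -1; 0.0089 0.0010 0 0 0 -3.0 -1; 0.0119 0.0013 0 0 0 -4.0 -1; 0.0149 0.0014 0 0 0 -5.0 -1; 0.0179 0.0016 0 0 0 -6.0 -1; 0.0239 0.0017 0 0 0 -8.0 -1; 0.0299 0.0016 0 0 0 -10.0 -1; 0.0359 0.0013 0 0 0 -12.0 -1; 0.0418 0.0008 0 0 0 -14.0 -1; 0.0478 0.0000 0 0 0 -16.0 -1;
```

Emit:
{"method": "arm_command", "body": {
  "rows": "0.0165 0.002 0 0 0 0 -1; 0.0224 0.0027 0 0 0 -2 -1; 0.0284 0.0033 0 0 0 -4 -1; 0.0344 0.0036 0 0 0 -6 -1; 0.0404 0.0037 0 0 0 -8 -1; 0.0464 0.0036 0 0 0 -10 -1; 0.0524 0.0033 0 0 0 -12 -1; 0.0583 0.0028 0 0 0 -14 -1; 0.0643 0.002 0 0 0 -16 -1; 0.0702 0.0011 0 0 0 -18 -1; 0.0761 0 0 0 0 -20 -1; 0.0819 -0.0014 0 0 0 -22 -1"
}}

```text
clock: 10.4
tool_pos: [0.6377, 0.0577, 0.0974]
orientation: [0.705, 0.709, -0.0, 0.0]
ft_force: [-1.4, -4.1, 2.0]
gripper_width: -0.0
```

```bash
cat > look.py <<'E'
import h,sys
from h import *
h.C=cam('wrist'); save(h.C,sys.argv[1])
s=robot.state();M=R.from_quat(s['orientation']).as_matrix();f=s['ft_force']
print(s['clock'],s['tool_pos'],'f tool',(M.T@f).round(1),'yaw-90',np.degrees(np.arctan2(M[1,0],M[0,0]))-90, 'C tool',(M.T@(np.array([.467,.0815,.1])-s['tool_pos'])).round(4), 'q',s['qpos'].round(2))
try: h.ry()
except Exception as e: print(e)
c=cam('top');save(c,'t_'+sys.argv[1])
E
python3 look.py w7.png
python3 - <<'E'
import cv2
a=cv2.imread('pics/t_w7.png')[180:320,220:380]
cv2.imwrite('pics/t7c.png',cv2.resize(a,None,fx=4,fy=4,interpolation=cv2.INTER_CUBIC))
E
```

```text
10.45 [0.63774936 0.05832565 0.09732793] f tool [-2.7 -1.4 -1.8] yaw-90 0.39226204288638655 C tool [ 0.0243 -0.1706 -0.0027] q [0.01 0.22 1.78 0.   1.14 0.  ]
yaw 0.0013488777141022067 len 0.16811109487740952 tip y 0.015100742401641299 x 0.08593633631452663
10.55 [0.63772434 0.05827182 0.09721317] [-0.22941587 -0.75029733  0.36116394]
```

View pics/w7.png

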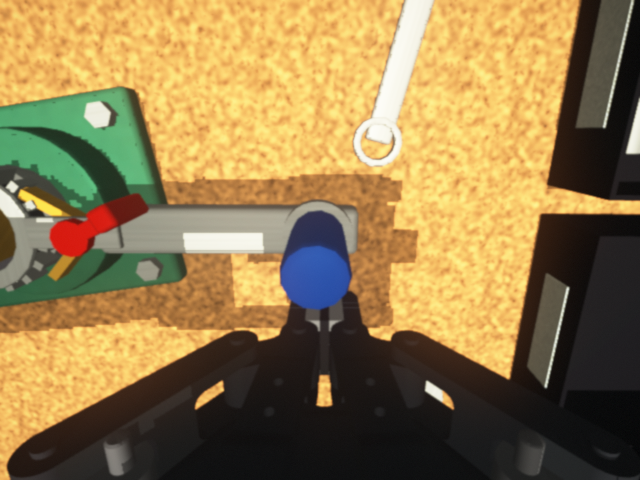

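The handle is at yaw 0, the lever is still on the loosening side, and the force is only about 3 N (free swing). I'll continue.

Emit:
{"method": "arm_command", "body": {
  "rows": "0.003 0.0004 0 0 0 -1 -1; 0.0059 0.0007 0 0 0 -2 -1; 0.0089 0.001 0 0 0 -3 -1; 0.0119 0.0013 0 0 0 -4 -1; 0.0149 0.0014 0 0 0 -5 -1; 0.0179 0.0016 0 0 0 -6 -1; 0.0209 0.0017 0 0 0 -7 -1; 0.0239 0.0017 0 0 0 -8 -1; 0.0269 0.0017 0 0 0 -9 -1; 0.0299 0.0016 0 0 0 -10 -1; 0.0329 0.0015 0 0 0 -11 -1; 0.0359 0.0013 0 0 0 -12 -1"
}}

```text
clock: 12.1
tool_pos: [0.6391, 0.0915, 0.0972]
orientation: [0.628, 0.779, -0.001, 0.001]
ft_force: [0.9, -7.7, -0.8]
gripper_width: 0.0001
```

```bash
python3 look.py w8.png
python3 - <<'E'
import cv2
a=[cv2.resize(cv2.imread('pics/'+n)[255:300,275:325],None,fx=8,fy=8,interpolation=cv2.INTER_CUBIC) for n in('top.png','t_w8.png')]
cv2.imwrite('pics/t8c.png',cv2.hconcat(a))
E
```

```text
12.15 [0.63904486 0.09192303 0.09713862] f tool [-7.1 -1.2  0.4] yaw-90 12.281694674096684 C tool [ 0.0264 -0.1703 -0.0029] q [ 0.06  0.23  1.77 -0.    1.15 -0.15]
yaw 0.197108000707663 len 0.16848930135384904 tip y 0.01533140206142649 x 0.08378333750045154
12.25 [0.63902837 0.09191633 0.09715839] [ 0.73804388 -7.22326617 -0.47319589]
```

View pics/t8c.png

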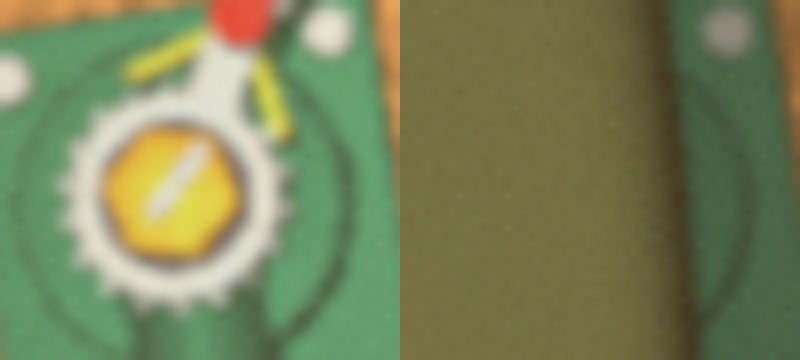

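Force is about 7–8 N, so the bolt is being taken along. From the first top view the bolt has about 45° to travel in total. I'll continue.

Emit:
{"method": "arm_command", "body": {
  "rows": "0.003 0.0004 0 0 0 -1 -1; 0.0059 0.0007 0 0 0 -2 -1; 0.0089 0.001 0 0 0 -3 -1; 0.0119 0.0013 0 0 0 -4 -1; 0.0149 0.0014 0 0 0 -5 -1; 0.0179 0.0016 0 0 0 -6 -1; 0.0209 0.0017 0 0 0 -7 -1; 0.0239 0.0017 0 0 0 -8 -1; 0.0269 0.0017 0 0 0 -9 -1; 0.0299 0.0016 0 0 0 -10 -1; 0.0329 0.0015 0 0 0 -11 -1; 0.0359 0.0013 0 0 0 -12 -1"
}}

```text
clock: 13.8
tool_pos: [0.6334, 0.127, 0.0972]
orientation: [0.543, 0.84, -0.001, 0.002]
ft_force: [3.1, -7.3, -1.0]
gripper_width: -0.0002
```

```bash
python3 look.py w9.png
python3 - <<'E'
import h
from h import *
h.C=cam('scene');save(h.C,'s9.png')
cv2.imwrite('pics/s9c.png',cv2.resize(h.C['img'][190:300,240:450,::-1],None,fx=3.8,fy=3.8,interpolation=cv2.INTER_CUBIC))
E
```

```text
13.85 [0.63323492 0.12741683 0.0971713 ] f tool [-6.9  0.2  0.7] yaw-90 24.277289615160484 C tool [ 0.0265 -0.1704 -0.003 ] q [ 0.12  0.23  1.77 -0.    1.14 -0.31]
yaw 0.3987896265241336 len 0.1678872256096766 tip y 0.016005654045553198 x 0.0852053180364173
13.95 [0.63322566 0.12735893 0.09715748] [ 1.80520932 -6.68741068 -0.87407489]
```

View pics/s9c.png

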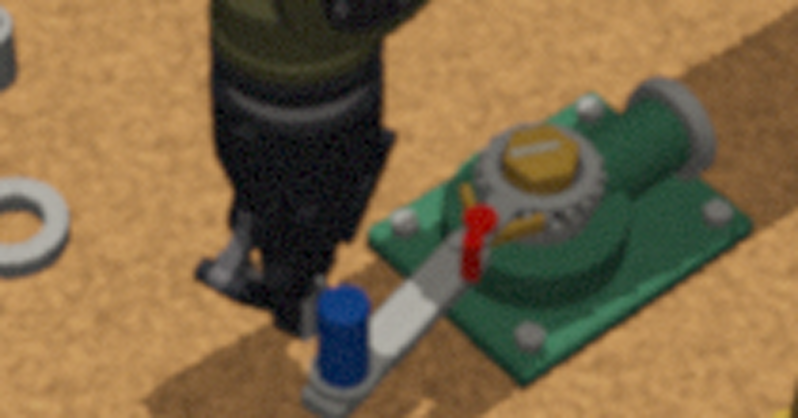

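The fingers are on the post (343,335 in the crop), and the bolt's white mark runs from (515,156) to (562,146). I'll turn the mark into a yaw.

```bash
python3 - <<'E'
from h import *
c=cam('scene')
def yaw(a,b,z):
    p,q=[atz(c,(240+u/3.8,190+v/3.8),z) for u,v in(a,b)];return np.degrees(np.arctan2(*(q-p)[1::-1]))
print('mark',yaw((562,146),(515,156),.0895),'plate',yaw((750,228),(525,383),.016),yaw((520,380),(370,238),.016))
E
```

```text
mark -13.785038210431711 plate 9.688741408691852 -81.46851226911699
```

The mark is at -14° and the unit at +9°, so roughly 20–23° remain.

Emit:
{"method": "arm_command", "body": {
  "rows": "0.003 0.0004 0 0 0 -1 -1; 0.0059 0.0007 0 0 0 -2 -1; 0.0089 0.001 0 0 0 -3 -1; 0.0119 0.0013 0 0 0 -4 -1; 0.0149 0.0014 0 0 0 -5 -1; 0.0179 0.0016 0 0 0 -6 -1; 0.0209 0.0017 0 0 0 -7 -1; 0.0239 0.0017 0 0 0 -8 -1; 0.0269 0.0017 0 0 0 -9 -1; 0.0299 0.0016 0 0 0 -10 -1; 0.0329 0.0015 0 0 0 -11 -1; 0.0359 0.0013 0 0 0 -12 -1"
}}

```text
clock: 15.6
tool_pos: [0.6204, 0.1607, 0.0972]
orientation: [0.452, 0.892, -0.0, 0.002]
ft_force: [5.9, -6.3, -2.6]
gripper_width: -0.0001
```

```bash
python3 look.py w10.png
```

```text
15.65 [0.62025384 0.16104048 0.09721114] f tool [-8.2  0.5  2.2] yaw-90 36.276942775235725 C tool [ 0.0265 -0.1706 -0.0032] q [ 0.17  0.22  1.78 -0.    1.14 -0.46]
yaw 0.6075150679855945 len 0.1684139389169395 tip y 0.015981997188052655 x 0.08448258100877769
15.75 [0.62023183 0.16102402 0.09719695] [ 5.42950816 -4.46028387 -2.15174559]
```

Emit:
{"method": "arm_command", "body": {
  "rows": "0.0015 0.0002 0 0 0 -0.5 -1; 0.003 0.0004 0 0 0 -1 -1; 0.0045 0.0006 0 0 0 -1.5 -1; 0.0059 0.0007 0 0 0 -2 -1; 0.0074 0.0009 0 0 0 -2.5 -1; 0.0089 0.001 0 0 0 -3 -1"
}}

```text
clock: 16.55
tool_pos: [0.6162, 0.1686, 0.0972]
orientation: [0.429, 0.903, 0.0, 0.002]
ft_force: [6.9, -5.4, -2.8]
gripper_width: 0.0002
```

Emit:
{"method": "arm_command", "body": {
  "rows": "0.0015 0.0002 0 0 0 -0.5 -1; 0.003 0.0004 0 0 0 -1 -1; 0.0045 0.0006 0 0 0 -1.5 -1; 0.0059 0.0007 0 0 0 -2 -1"
}}

```text
clock: 17.05
tool_pos: [0.6131, 0.1737, 0.0972]
orientation: [0.413, 0.911, 0.0, 0.002]
ft_force: [7.0, -4.4, -3.7]
gripper_width: 0.0001
```

Still about 8.5 N, so not at the stop yet.

Emit:
{"method": "arm_command", "body": {
  "rows": "0.0015 0.0002 0 0 0 -0.5 -1; 0.003 0.0004 0 0 0 -1 -1; 0.0045 0.0006 0 0 0 -1.5 -1; 0.0059 0.0007 0 0 0 -2 -1"
}}

```text
clock: 17.55
tool_pos: [0.6098, 0.1788, 0.0972]
orientation: [0.397, 0.918, 0.0, 0.002]
ft_force: [7.3, -4.0, -2.9]
gripper_width: -0.0002
```

Emit:
{"method": "arm_command", "body": {
  "rows": "0.001 0.0001 0 0 0 -0.3 -1; 0.002 0.0002 0 0 0 -0.7 -1; 0.003 0.0004 0 0 0 -1 -1; 0.004 0.0005 0 0 0 -1.3 -1"
}}

```text
clock: 18.05
tool_pos: [0.6075, 0.1821, 0.0972]
orientation: [0.387, 0.922, 0.0, 0.003]
ft_force: [7.6, -5.2, -3.7]
gripper_width: -0.0
```

Emit:
{"method": "arm_command", "body": {
  "rows": "0.001 0.0001 0 0 0 -0.3 -1; 0.002 0.0002 0 0 0 -0.7 -1; 0.003 0.0004 0 0 0 -1 -1"
}}

```text
clock: 18.42
tool_pos: [0.6058, 0.1846, 0.0972]
orientation: [0.379, 0.926, 0.001, 0.003]
ft_force: [7.4, -4.2, -3.9]
gripper_width: 0.0
```

Emit:
{"method": "arm_command", "body": {
  "rows": "0.001 0.0001 0 0 0 -0.3 -1; 0.002 0.0002 0 0 0 -0.7 -1; 0.003 0.0004 0 0 0 -1 -1; 0.004 0.0005 0 0 0 -1.3 -1"
}}

```text
clock: 18.92
tool_pos: [0.6033, 0.1878, 0.0973]
orientation: [0.368, 0.93, 0.001, 0.003]
ft_force: [8.3, -4.7, -3.8]
gripper_width: 0.0
```

Emit:
{"method": "arm_command", "body": {
  "rows": "0.001 0.0001 0 0 0 -0.3 -1; 0.002 0.0002 0 0 0 -0.7 -1; 0.003 0.0004 0 0 0 -1 -1"
}}

```text
clock: 19.3
tool_pos: [0.6014, 0.1903, 0.0972]
orientation: [0.36, 0.933, 0.001, 0.003]
ft_force: [8.1, -4.6, -5.5]
gripper_width: -0.0001
```

Emit:
{"method": "arm_command", "body": {
  "rows": "0.001 0.0001 0 0 0 -0.3 -1; 0.002 0.0002 0 0 0 -0.7 -1; 0.003 0.0004 0 0 0 -1 -1"
}}

```text
clock: 19.68
tool_pos: [0.5996, 0.1926, 0.0972]
orientation: [0.352, 0.936, 0.001, 0.003]
ft_force: [8.2, -4.0, -4.7]
gripper_width: 0.0004
```

Emit:
{"method": "arm_command", "body": {
  "rows": "0.001 0.0001 0 0 0 -0.3 -1; 0.002 0.0002 0 0 0 -0.7 -1; 0.003 0.0004 0 0 0 -1 -1"
}}

```text
clock: 20.05
tool_pos: [0.598, 0.1945, 0.0973]
orientation: [0.344, 0.939, 0.001, 0.003]
ft_force: [10.5, -4.9, -4.9]
gripper_width: -0.0001
```

Emit:
{"method": "arm_command", "body": {
  "rows": "0.001 0.0001 0 0 0 -0.3 -1; 0.002 0.0002 0 0 0 -0.7 -1; 0.003 0.0004 0 0 0 -1 -1"
}}

```text
clock: 20.42
tool_pos: [0.5964, 0.1964, 0.0973]
orientation: [0.335, 0.942, 0.001, 0.004]
ft_force: [11.1, -6.5, -6.0]
gripper_width: -0.0001
```

```bash
python3 look.py w11.png
python3 - <<'E'
import h
from h import *
h.C=cam('scene');save(h.C,'s11.png')
cv2.imwrite('pics/s11c.png',cv2.resize(h.C['img'][205:265,330:430,::-1],None,fx=8,fy=8,interpolation=cv2.INTER_CUBIC))
E
```

```text
20.475 [0.59638756 0.19649567 0.09727333] f tool [-12.7   2.3   6.7] yaw-90 50.82851007419899 C tool [ 0.0277 -0.1709 -0.0036] q [ 0.23  0.19  1.81 -0.    1.13 -0.65]
yaw 0.8658645711773816 len 0.16834327166287286 tip y 0.015648362673393063 x 0.08455111489709358
20.575 [0.59639023 0.19646355 0.09725878] [11.86275553 -4.95244879 -6.43119521]
```

View pics/s11c.png

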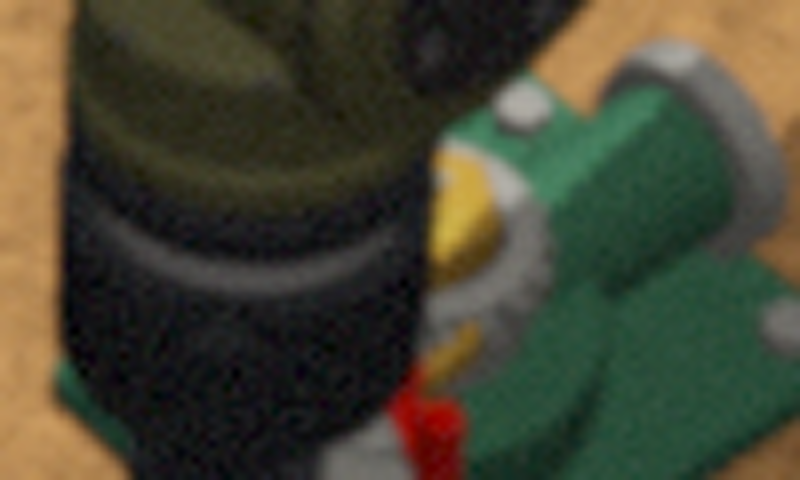

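The force has risen to about 13 N, so the bolt is at the stop (the gripper hides the mark). Leaning further in small steps.

Emit:
{"method": "arm_command", "body": {
  "rows": "0.001 0 0 0 0 0 -1; 0.002 0 0 0 0 0 -1; 0.003 0 0 0 0 0 -1; 0.003 0 0 0 0 0 -1"
}}

```text
clock: 21.18
tool_pos: [0.5947, 0.1982, 0.0973]
orientation: [0.335, 0.942, 0.001, 0.005]
ft_force: [13.5, -5.5, -8.6]
gripper_width: -0.0
```

Emit:
{"method": "arm_command", "body": {
  "rows": "0.001 0 0 0 0 0 -1; 0.002 0 0 0 0 0 -1; 0.003 0 0 0 0 0 -1; 0.003 0 0 0 0 0 -1; 0.003 0 0 0 0 0 -1"
}}

```text
clock: 21.8
tool_pos: [0.5929, 0.1999, 0.0973]
orientation: [0.335, 0.942, 0.001, 0.005]
ft_force: [15.9, -6.6, -8.6]
gripper_width: -0.0
```

```bash
python3 look.py w12.png; python3 - <<'E'
from h import *
for n in 'w9','w10','w11','w12':
    pass
c=cam('wrist')
for q in('bolt','unit','grip_post','lever_tip'):print(q,[(np.round(s['centre'],1),round(s['p'],2)) for s in spot_point('wrist',q)[:2]])
s=robot.state();print(s['clock'],s['ft_force'])
E
```

```text
21.85 [0.59293048 0.19991424 0.09733965] f tool [-16.6   4.8   8.5] yaw-90 50.79845404288278 C tool [ 0.0227 -0.1713 -0.0038] q [ 0.24  0.18  1.82 -0.    1.13 -0.64]
yaw 0.8968862396489076 len 0.16953152528394877 tip y 0.01578270796546702 x 0.08547169995250403
21.95 [0.59295633 0.19989709 0.09735443] [16.38977188 -6.29201749 -8.27742166]
bolt []
unit [(array([ 72.3, 197.3]), 0.95)]
grip_post [(array([314.5, 255.1]), 0.62)]
lever_tip [(array([113. , 214.7]), 0.71)]
22.25 [16.28752109 -7.11219501 -7.74094239]
```

View pics/w12.png

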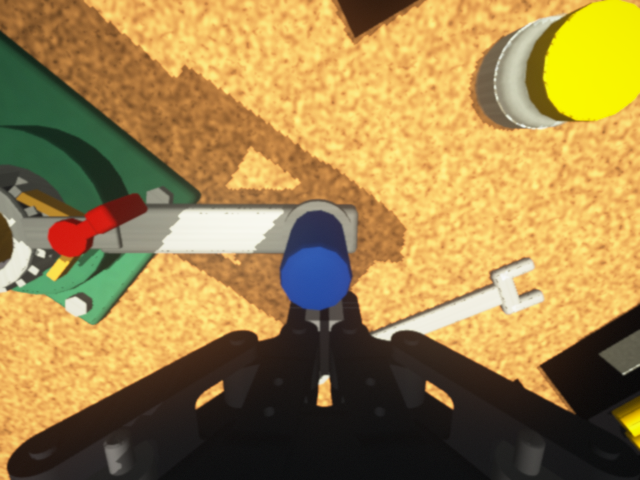

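Held at about 17 N for over 0.5 s, with the handle at yaw 0.90 and the lever still over (tip y about 15.8 mm). Now easing off gently and lifting clear.

Emit:
{"method": "arm_command", "body": {
  "rows": "-0.003 0 0 0 0 0 -1; -0.006 0 0 0 0 0 -1; -0.009 0 0 0 0 0 -1; -0.012 0 0 0 0 0 -1; -0.015 0 0 0 0 0 -1; -0.02 0 0 0 0 0 -1; -0.035 0 0 0 0 0 -1; -0.05 0.01 0 0 0 0 -1; -0.05 0.01 -0.06 0 0 0 -1; -0.05 0.01 -0.12 0 0 0 -1; -0.07 0.02 -0.18 0 0 0 -1; -0.07 0.02 -0.18 0 0 0 -1"
}}

```text
clock: 23.75
tool_pos: [0.6595, 0.1725, 0.2856]
orientation: [0.336, 0.942, 0.003, 0.006]
ft_force: [0.9, 0.3, -0.4]
gripper_width: 0.0001
```

Emit:
{"method": "arm_command", "body": {
  "rows": "-0.06 0.02 0 0 0 0 -1; -0.12 0.04 0 0 0 0 -1; -0.18 0.06 0 0 0 0 -1; -0.24 0.08 0 0 0 0 -1; -0.24 0.08 0 0 0 0 -1; -0.24 0.08 0 0 0 0 -1"
}}

```text
clock: 24.5
tool_pos: [0.8919, 0.0827, 0.2747]
orientation: [0.336, 0.942, -0.0, -0.002]
ft_force: [-0.4, 0.2, -0.1]
gripper_width: 0.0002
```

```bash
python3 - <<'E'
import h
from h import *
s=robot.state();print(s['clock'],s['tool_pos'],s['ft_force'])
for n in('top','scene'): h.C=cam(n);save(h.C,n+'13.png');h.pts(n)
c=cv2.imread('pics/top13.png')[225:315,235:355];d=cv2.imread('pics/top.png')[255:300,270:330]
a=cv2.resize(c,None,fx=6.6,fy=6.6,interpolation=cv2.INTER_CUBIC); cv2.imwrite('pics/t13c.png',a)
E
```

```text
24.5 [0.89185518 0.08271838 0.27466952] [-0.44194482  0.16138591 -0.07356897]
top grip_post [412.5 203.4] 0.67 [ 0.6366 -0.1876  0.105 ]
scene unit [379.9 256.1] 0.84 [0.4623 0.0793 0.    ]
scene bolt [379.4 236. ] 0.81 [0.4658 0.0758 0.06  ]
scene ratchet [383.1 238.5] 0.8 [0.4631 0.085  0.06  ]
scene grip_post [365.6 292.5] 0.89 [0.5844 0.2085 0.105 ]
scene dir_lever [379.5 250.5] 0.44 [0.4971 0.1218 0.08  ]
```

View pics/t13c.png

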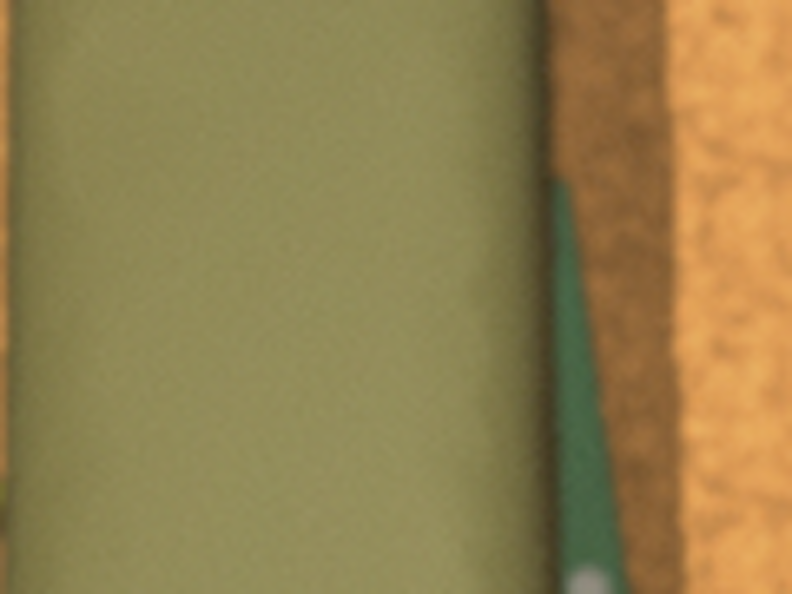

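The arm link hides the unit from the top camera, so I'll look with the wrist camera from straight above the bolt.

Emit:
{"method": "arm_command", "body": {
  "rows": "0.04 -0.044 0 0 0 0 -1; 0.08 -0.088 0 0 0 0 -1; 0.12 -0.132 0 0 0 0 -1; 0.16 -0.176 0 0 0 0 -1; 0.2 -0.22 0 0 0 0 -1; 0.24 -0.263 0 0 0 0 -1; 0.24 -0.263 0 0 0 0 -1; 0.24 -0.263 0 0 0 0 -1; 0.24 -0.263 0 0 0 0 -1"
}}

```text
clock: 26.32
tool_pos: [0.5412, 0.031, 0.2779]
orientation: [0.335, 0.942, 0.0, 0.0]
ft_force: [-0.2, 0.0, 0.2]
gripper_width: -0.0002
```

```bash
python3 - <<'E'
import h
from h import *
def mark(c):
    # rectify head-top plane: 0.25mm/px, 44mm square centred on bolt, and the plate plane
    g=np.arange(-.017,.017,.00025); X,Y=np.meshgrid(.467+g,.0815+g)
    P=np.stack([X,Y,np.full_like(X,.0892)],-1).reshape(-1,3)
    uv,_=cv2.projectPoints(P,np.array(c['rvec'],float),np.array(c['tvec'],float),np.array([[c['fx'],0,c['cx']],[0,c['fy'],c['cy']],[0,0,1.]]),None)
    m=uv.reshape(*X.shape,2).astype(np.float32); I=cv2.remap(c['img'],m[...,0],m[...,1],cv2.INTER_LINEAR)
    hsv=cv2.cvtColor(I,cv2.COLOR_RGB2HSV); r=np.hypot(X-.467,Y-.0815)
    w=((hsv[...,1]<90)&(hsv[...,2]>100)&(r<.0135)).astype(np.uint8)
    n,l,s,_=cv2.connectedComponentsWithStats(w); k=1+np.argmax(s[1:,4]); y,x=np.nonzero(l==k)
    (_,(a,b),_)=cv2.minAreaRect(np.stack([x,y],1).astype(np.float32)); e,v=np.linalg.eigh(np.cov(x,y)); d=v[:,1]
    return 'mark deg',round(np.degrees(np.arctan(d[1]/d[0])),1),'size mm',a/4,b/4,'n',len(x)
c0=vision.capture('wrist')
h.C=cam('wrist');save(h.C,'w14.png');h.pts('wrist');h.ry();print(mark(h.C))
M=masks_of('wrist','unit')
if M:
    p=cloud(h.C,M[0]['pixels']); q=p[abs(p[:,2]-.016)<.005][:,:2]; print(len(q),cv2.minAreaRect((q*1000).astype(np.float32)))
E
```

```text
wrist unit [315.7 108.3] 0.82 [0.4621 0.0839 0.    ]
wrist bolt [316.8 105.1] 0.78 [0.4638 0.0857 0.06  ]
wrist grip_post [511.8 124.6] 0.68 [0.5847 0.2046 0.105 ]
wrist dir_lever [372.2 112.7] 0.63 [0.5023 0.1205 0.08  ]
wrist lever_tip [416.2  96.2] 0.9 [0.5144 0.1552 0.1   ]
yaw 0.8078467893863769 len 0.17034455557534817 tip y 0.016647241165554036 x 0.08601636267815711
26.825 [0.53999062 0.03102428 0.27721861] [-0.45964103 -0.30993449  0.45313239]
('mark deg', np.float64(9.0), 'size mm', 25.1807918548584, 5.538043975830078, 'n', 2100)
8144 ((444.65087890625, 77.70039367675781), (170.0809783935547, 130.18551635742188), 9.118053436279297)
```

```bash
python3 -c "
from bench import robot
print(robot.finish_job())"
```

```text
the job is handed in; nothing more can be done
None
```

I flipped the lever to the loosening side, swung the handle anticlockwise to the bolt's stop, leaned on it there, let go and handed the job in. It was handed in at about 27 s on the robot's clock; no verdict is reported.

- **Lever:** I pushed it over with the shut fingers at about 8 N at the end. The last check put its tab about 15 to 16.6 mm to the loosening side of the handle's line.
- **Lean at the stop:** the post took about 9 N while the bolt turned, and the force then rose at the stop. It stayed above 12 N for about 2 s, with the last half second or more at about 17 N. The highest horizontal reading was about 17.8 N.
- **Final check from above:** the bolt's white mark reads 9.0° and the unit 9.1°, so the bolt is on its stop. The gripper is shut, clear of everything, and reads no force.
- **What disagreed or was not seen:**
  - The force at the stop rose only about 1 N per mm of tool travel, less than the "few newtons per mm" stated. From the tool's travel the handle yielded about 0.06 rad during the lean, close to the 0.07 rad limit if all of it was the bolt. The vision readings, which scatter by a few mm, put it at up to 0.09 rad.
  - The arm hid the bolt mark during the lean, so I could not check the bolt's angle directly at that moment.
  - I took no separate picture measurement of the bystanders. The forces showed no contact with them.

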